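Push the slicer's loaf guide home and clamp it with its wing nut

ROBOT

A 7-joint arm with a two-finger parallel gripper is mounted at the origin on the work surface. World frame = base frame: x ahead of the robot, y to its left, z up, the work surface at z = 0. Lengths are in m, angles in rad, forces in N, time in s.
With the tool pointing down it reaches from about 0.35 to 0.9 m from the base axis. Payload 8.1 kg.
Tool frame: the origin (TCP) lies between the finger pads; the fingertips stand ahead of it and the grasp point (between the pads) is the TCP (arm.nose_length is the z of the fingertips in the tool frame, in m); z points along the fingers, y is the line along which they close (so a half turn about z gives the same grasp; the last joint's range is limited). The gripper opens to 92 mm and grips with 3 to 60 N. Pads are 19 mm wide; open, the fingers measure 130 mm over their backs; the gripper's body (75 mm by 190 mm) begins 47 mm behind the grasp point.
Start: joints at [1.002, 0.434, 0.025, 1.573, -0.012, 1.134, -0.075], TCP at [0.281, -0.558, 0.246] pointing down, gripper open.
Joint ranges: [-2.62, 2.62], [-0.44, 2.09], [-1.27, 1.32], [0.08, 2.57], [-1.32, 4.46], [0.12, 2], [-2.74, 2.74]. Speed limits (rad/s): [2.22, 2.22, 3.01, 3.01, 3.14, 3.14, 3.14].

INTERFACE

Orientations are given as a rotation vector (axis times angle).
In Python, from cell import sensors, optics, arm gives the robot as it stands.
- The arm moves only by the tool arm_command, never from a script. Its argument "deltas" is one flat list of numbers, 7 for each row, row after row: the turn, a rotation vector about the world's x, y, z as a fraction of full scale, then the shift along the world's x, y, z as a fraction of full scale, then the finger opening in mm, from 0 to 91.8. In form: [wx, wy, wz, dx, dy, dz, fingers, wx, wy, wz, dx, dy, dz, fingers, ...]. A call has 1 to 20 rows; each row is the pose to reach, as a shift and turn from the pose commanded when the call began; what a row does not reach only later rows make up. Full scale, the value 1, is 1 m for a shift and 90 degrees for a turn. A row lasts 1/10 s, in which the tool goes at most 50 mm and 8.59 degrees, less where a joint would pass 70% of its speed; a pose out of reach is approached as far as the arm can. A call with a number of a shift or a turn outside -1 to 1 is refused whole. A call with a gripper value outside its range is refused whole. The fingers move at their own pace and stop on an object; "force" is the grip in N (left out, the last holds). Time passes only in rows, so rows that repeat a pose let the fingers close. It gives the time, the measured TCP pose, the force, the opening and the grip force at its end, in the units of the state.
- sensors.observe(): the state, without advancing time (a new reading comes with each control period).
- optics.get_image(name): name is "scene" or "top" or "wrist"; returns the picture (420x560x3 uint8, blue, green, red); there is no depth.
- optics.calibration(name): a dict with "camera_matrix" (3x3 intrinsics, pixels), "D" ([k1, k2, p1, p2, k3] as OpenCV has them; the pictures are not rectified), "rvec" (rotation vector, rad) and "tvec" (3), from world to camera coordinates, as OpenCV has them. Camera axes: x right, y down, z forward; pixel columns grow to the right and rows downward; lengths in m; the calibration is good to about 2 mm. A picture is of the moment at which its call begins: read the wrist's pose just before it. calibration takes no time and is no camera call; for the wrist camera it gives the pose at the moment of the call.
- arm.sign_off(): hands the job in; it is judged then, once.
The state is a dict: "clock": time; "joints": joint angles; "dq": joint speeds; "joint_efforts": joint torques, N m; "position": TCP position; "ee_rot": TCP orientation; "force": force on the tool from outside, world axes, zero at the start; "ft_torque": the same for the moment, N m; "width": opening from 0.0 (shut) to 1.0 (fully open); "gripper_force": force on a finger pad.
Only numpy, scipy, OpenCV 4.12 (cv2) and the standard library are available. Lean on these libraries where they do the work, as an engineer would, in place of code of your own. Each camera call takes 0.05 s, during which the arm holds its last target. There are 200 camera calls.

TASK

Push the blue loaf guide of the bread slicer straight in along its rails until it is fully home against the stud, then tighten the yellow four-winged nut clockwise, in short arcs between the two posts, until it is snug: about a fifth of a turn past the point where its washer first bites on the guide's foot, and well short of a third of a turn, for the plastic foot cracks if overtightened. Leave the guide home and clamped, do not lean on the two posts, and leave the red gauge block, the jar and the loaf tin where they are.

Things in the scene. Friction and masses are not known exactly. Their poses are not given: they have to be found in the camera images.
- bed: Fixed aluminium feed bed of a bread slicer. Origin on the table below the axis of the upright stud; z up; +x is the way the guide slides in. The bed's top is 50 mm up, from -150 to 110 mm in x, 210 mm wide in y; a white blade housing, 105 mm high, stands at 110 to 175 mm in x. Two rails, 6 mm high, run along x at y = -30 and 30 mm.
- posts: Two fixed 12 mm steel posts with red 14 mm caps, on either side of the nut at y = -40 and 40 mm, tops 112 mm above the table; never press them with over 12 N. Fingers on the wing tips hit them if the line through the fingers comes within about 30 degrees of the line of the posts. Origin on the stud's axis on the bed's top, axes as bed.
- guide: Blue plastic loaf guide, loose, about 0.4 kg: a flat foot (8 mm thick, 50 mm wide) on the bed between the rails, its single arm beside the stud (+y) under the nut, with an upright fence at its outer end. Origin on the foot's underside; when home it lies on the stud's axis (over the bed's origin). Starts 25 to 45 mm out along the bed's -x. Slides with about 2.5 N; stops hard on the stud.
- fence (a point): Centre of the outer face of the guide's upright fence, the face to push on: 84 mm from the guide's origin along -x, 30 mm above the foot's underside; axes as guide. The fence is 120 mm wide in y, 8 mm thick and 55 mm high.
- nut: Yellow nut with four wings at right angles, 52 mm across opposite tips; wings 14 mm thick, flat at the tips, 26 mm high. Origin on the axis, half-way up the wings (about 85 mm above the table at first); x and y run along the wings, so each quarter turn looks the same. A 40 to 50 N grip across two opposite tips turns it. Clockwise from above tightens; it sinks 6 mm per turn and stays where left.
- nut_top (a point): Top of the nut's wings on its axis, 13 mm above nut, axes as there. How it feels: about 0.03 N m running free, for 0.5 to 3.7 rad (the washer below is worn by an unknown amount); then the 40 mm black washer bites: clamping grows about 15 N per rad, and the torque by some 0.13 N m per rad, more or less with friction. Trust the first rise: held still under more load, the reading sags.
- stud_top (a point): Top of the fixed 11 mm stud, 108 mm above the table, on the nut's axis, axes as bed. Clamping wanted when done: 11 to 26 N, that is 0.75 to 1.75 rad past first bite (a fifth of a turn gives 18 N); above 38 N (2.6 rad) the foot cracks.
- gauge: Loose red gauge block, 30 x 22 x 40 mm, standing on the bed beside a post; origin at its underside. Leave alone.
- jar: Big jar with a yellow lid, 110 mm across, 150 mm high; origin at its underside. Leave alone.
- tin: Dark loaf tin, 220 x 110 x 70 mm; origin at its underside. Leave alone.
There are look-alikes about, which are no part of the job. Several things have the shape of the guide; the one meant has the colours described above.

How it is judged:
On the way:
1. the guide is pushed home against the stud while the nut is still loose (x of guide in the frame of bed between -0.003 and 0.004 m and contact force between nut and guide below 4 N), for 0.2 s.
At the end, for the whole second after the job is handed in: The guide is home (its origin within 3 mm of the stud's axis along the bed's x) and clamped: the nut presses on it with 11 to 26 N, and nut and guide are at rest (x of guide in the frame of bed between -0.003 and 0.004 m and contact force between nut and guide between 11 and 26 N and linear speed of guide below 0.01 m/s and angular speed of nut below 0.1 rad/s); the robot touches nothing.
It fails at once if the guide's foot is cracked: the nut presses on it with more than 38 N (contact force between nut and guide above 38 N).
It fails at once if a post is pressed with more than 12 N (contact force between any of the fingers, the arm and posts above 12 N).
It fails at once if a bystander (gauge block, jar or loaf tin) is moved by more than 20 mm (distance of any of gauge, jar, tin from where it was at the start of the episode above 0.02 m).
It also fails if it takes over 72 s, if anything falls off the work surface, if the arm or the gripper's body presses on something with over 40 N, if the wrist force passes 120 N, or if a joint passes its speed limit or range.

## Working session

There is one attempt and no reset: what is moved stays moved. The work goes in short steps, Python scripts to look and compute and a tool call to move; the robot and the scene stay as the last step left them, time stands still between calls to the robot, and variables do not carry over. Pictures are saved under pics/ and viewed, at most 10 in all, crops included, and the job is handed in when it is done.

Besides the shell and the picture viewer there is one more tool, called after "Call:" as name(argument=value, ...) on one line, values as JSON. arm_command: Moves the arm, as the interface text tells. Its arguments: {"type":"object","properties":{"deltas":{"type":"array","items":{"type":"number"}},"force":{"type":"number"}},"required":["deltas"]}

```bash
mkdir -p pics; python3 - <<'E'
from cell import sensors, optics, arm
import cv2
s=sensors.observe(); print(s, arm.nose_length)
for n in ("scene","top"):
    cv2.imwrite(f"pics/{n}0.png",cv2.resize(optics.get_image(n),(800,600),interpolation=cv2.INTER_CUBIC))
    print(n,optics.calibration(n))
E
```

```text
{'clock': 0.0, 'joints': array([ 1.00240459,  0.43522689,  0.02497876,  1.5740692 , -0.01158182,
        1.13398709, -0.07510537]), 'dq': array([-0.00116237,  0.0017976 , -0.00055046, -0.00048327, -0.00084616,
        0.00176697, -0.00038641]), 'joint_efforts': array([ 2.22866795e-03, -6.67850661e+01,  9.86229032e-01, -3.14456749e+01,
       -6.03109784e-02,  4.27718216e-02,  2.29031002e-04]), 'position': array([ 0.28044249, -0.55803002,  0.24495338]), 'ee_rot': array([-3.05538257e+00, -7.24620098e-01,  8.00980814e-04]), 'force': array([-0.62809223,  0.68393795,  1.14878723]), 'ft_torque': array([-0.01439405,  0.02483412, -0.01408531]), 'gripper_force': 0.0, 'width': 0.9974505965496728} 0.019
scene {'camera_matrix': array([[437.54187503,   0.        , 275.20216583],
       [  0.        , 437.54187503, 211.74273315],
       [  0.        ,   0.        ,   1.        ]]), 'D': array([-0.09179274,  0.        ,  0.        ,  0.        ,  0.        ]), 'rvec': array([ 1.50797548,  1.92054328, -0.92707272]), 'tvec': array([ 0.12197236, -0.26704586,  1.53494214])}
top {'camera_matrix': array([[447.23050072,   0.        , 278.45635606],
       [  0.        , 447.23050072, 213.51462974],
       [  0.        ,   0.        ,   1.        ]]), 'D': array([-0.14944637,  0.        ,  0.        ,  0.        ,  0.        ]), 'rvec': array([ 2.1128327 , -2.13801563,  0.19121647]), 'tvec': array([0.02024084, 0.58304814, 1.10482822])}
```

View pics/scene0.png

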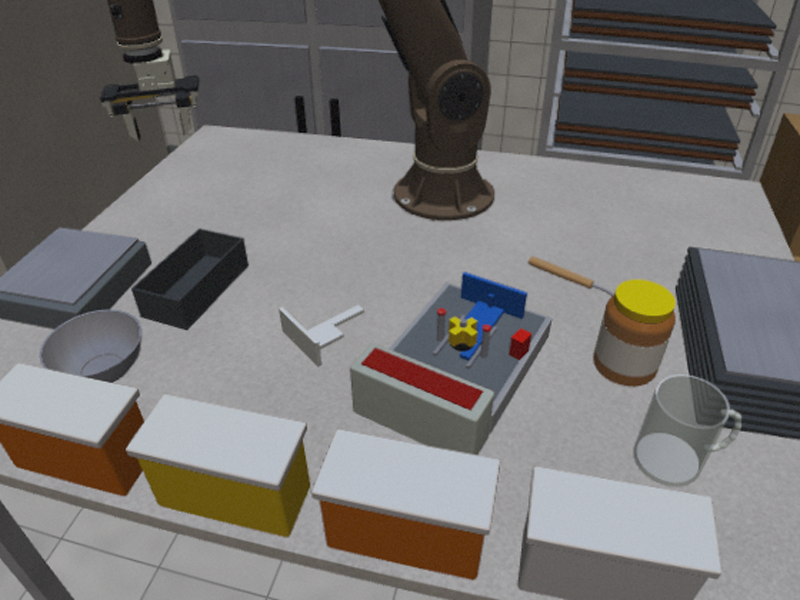

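View pics/top0.png

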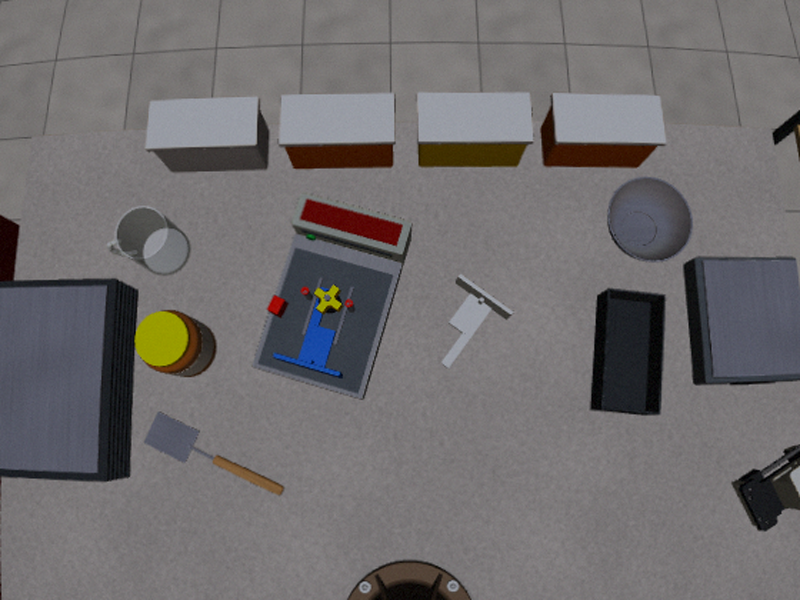

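The scene and top views (800x600) show the blue guide on the slicer bed at top (315,345), with the yellow nut at (328,298). Look-alikes for the guide: a white guide-shaped piece at top (475,315). Look-alikes for the yellow nut: the jar lid (165,340) and the yellow box (472,150). I choose the blue guide and the four-winged nut between the red-capped posts, and I'll check both in a close crop.

```bash
python3 - <<'E'
from cell import optics
import cv2
im=optics.get_image("top"); c=im[160:270,175:290]
cv2.imwrite("pics/crop1.png",cv2.resize(c,None,fx=5,fy=5,interpolation=cv2.INTER_CUBIC))
E
```

```text
(no output)
```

View pics/crop1.png

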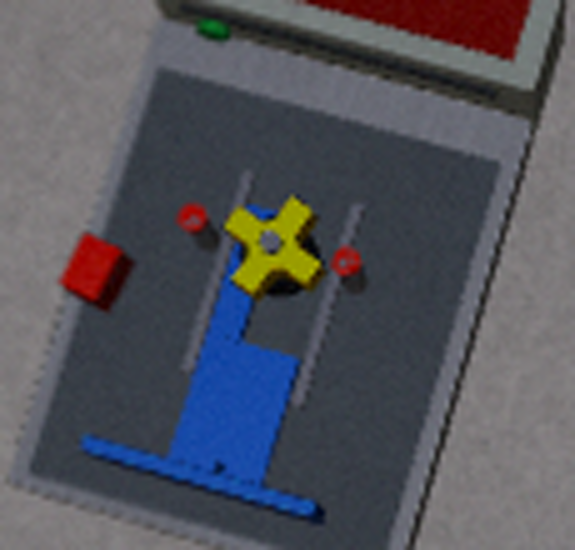

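The crop confirms the blue guide with its foot between the rails. Crop pixels: post caps (192,217) and (346,261), stud top (270,241), wing tips about (300,203), (232,222), (313,275) and (243,288). The fence's top runs from (85,440) to (318,512), and the gauge is at (90,265).

```bash
cat > h.py <<'E'
import numpy as np, cv2
from cell import sensors, optics, arm
def ray(cal,px,z):
    R=cv2.Rodrigues(np.array(cal["rvec"],float))[0]; t=np.array(cal["tvec"],float)
    n=cv2.undistortPoints(np.array([[px]],float),cal["camera_matrix"],cal["D"])[0,0]
    o=-R.T@t; d=R.T@np.array([n[0],n[1],1.]); return o+d*(z-o[2])/d[2]
def rel(dest,rot=None):
    print(np.round(dest,4))
E
python3 - <<'E'
from h import *
cal=optics.calibration("top")
f=lambda x,y,z: ray(cal,(175+(x+.5)/5-.5,160+(y+.5)/5-.5),z)
pl=f(192,217,.112);pr=f(346,261,.112);st=f(270,241,.108)
print(pl,pr,st,(pl+pr)/2,np.linalg.norm(pl-pr))
yv=pl-pr;print("bed yaw deg",np.degrees(np.arctan2(yv[1],yv[0]))-90)
tips=[f(*p,.098) for p in((300,203),(232,222),(313,275),(243,288))]
for t in tips: d=t-st; print("wing",np.degrees(np.arctan2(d[1],d[0])),np.hypot(*d[:2]))
a=f(85,440,.105);b=f(318,512,.105);print("fence",a,b,(a+b)/2,np.linalg.norm(a-b),np.degrees(np.arctan2(*(a-b)[1::-1]))-90)
print("gauge",f(90,262,.09))
from scipy.spatial.transform import Rotation as Ro
s=sensors.observe();print(s["position"],Ro.from_rotvec(s["ee_rot"]).as_matrix())
E
```

```text
[0.60085753 0.17496757 0.112     ] [0.57775633 0.09846125 0.112     ] [0.58904795 0.13652455 0.108     ] [0.58930693 0.13671441 0.112     ] 0.07991796847817254
bed yaw deg -16.801767332469908
wing -32.9893200421974 0.025275638569889354
wing 59.633403727977814 0.023584361729633935
wing -127.17955215363834 0.02572396141305093
wing 146.3593603073506 0.02606965238104848
fence [0.49125727 0.22742726 0.105     ] [0.45509869 0.11250782 0.105     ] [0.47317798 0.16996754 0.105     ] 0.12047373747802892 -17.46580740260883
gauge [0.58298264 0.2297866  0.09      ]
[ 0.28051077 -0.55811361  0.24513252] [[ 8.93485975e-01  4.49090624e-01 -6.51195228e-04]
 [ 4.49091077e-01 -8.93485419e-01  1.00539627e-03]
 [-1.30319402e-04 -1.19075343e-03 -9.99999283e-01]]
```

Call:
arm_command(deltas=[0,0,0.2,0.17,0.35,0,0,0,0,0.3,0.17,0.35,0,0,0,0,0.4,0.17,0.35,0,0,0,0,0.5,0.17,0.35,0,0,0,0,0.514,0.17,0.35,0,0,0,0,0.514,0.17,0.35,0,0,0,0,0.514,0.17,0.35,0,0,0,0,0.514,0.15,0.743,0,0,0,0,0.514,0.15,0.743,0,0,0,0,0.514,0.15,0.743,0,0,0,0,0.514,0.15,0.743,0,0,0,0,0.514,0.15,0.743,0,0,0,0,0.514,0.15,0.743,0,0,0,0,0.514,0.15,0.743,0,0,0,0,0.514,0.15,0.743,0,0,0,0,0.514,0.15,0.743,0,0,0,0,0.514,0.15,0.743,0,0,0,0,0.514,0.15,0.743,0,0,0,0,0.514,0.15,0.743,0,0], force=20)

```text
clock: 2.05
position: [0.4308, 0.1831, 0.2455]
ee_rot: [2.527, 1.865, -0.001]
force: [-0.3, -0.4, 0.3]
width: 0.006
gripper_force: 0.0
```

Call:
arm_command(deltas=[0,0,0,0,0.001,-0.05,0,0,0,0,0,0.001,-0.1,0,0,0,0,0,0.001,-0.15,0,0,0,0,0,0.001,-0.165,0,0,0,0,0,0.001,-0.165,0])

```text
clock: 2.55
position: [0.4294, 0.1831, 0.0785]
ee_rot: [-2.528, -1.865, 0.008]
force: [-0.4, 0.1, 1.1]
width: 0.007
gripper_force: 0.0
```

```bash
python3 - <<'E'
from h import *
for n in ("scene",):
    im=optics.get_image(n); cv2.imwrite("pics/s2.png",cv2.resize(im[150:320,220:420],None,fx=3.5,fy=3.5,interpolation=cv2.INTER_CUBIC))
print(sensors.observe())
E
```

```text
{'clock': 2.6, 'joints': array([-0.12988091,  0.46213181, -0.50227349,  2.09396014,  0.35332579,
        0.66922032, -1.16838796]), 'dq': array([ 0.00644571, -0.03917939, -0.02123185, -0.03777199, -0.01129838,
        0.01622914,  0.00872859]), 'joint_efforts': array([ -0.27038564, -51.29024863,  -5.38932279, -18.95361722,
         0.19773819,  -0.31010672,  -0.21443663]), 'position': array([0.4304013 , 0.1840635 , 0.08019418]), 'ee_rot': array([-2.52789217, -1.86513658,  0.00375849]), 'force': array([ 0.2763535 , -0.05762081,  0.33763996]), 'ft_torque': array([ 0.03016543, -0.07687748, -0.03057741]), 'gripper_force': 0.0, 'width': 0.005875678541022983}
```

View pics/s2.png

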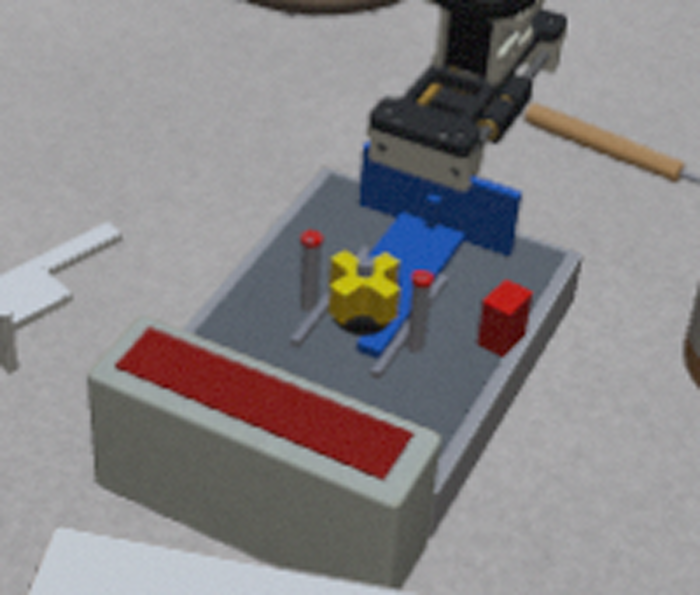

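The scene crop shows the closed gripper behind the fence, clear of it, lined up with its centre at about (435,195). The nut is at (365,290) and the gauge at (505,318). Next I push.

Call:
arm_command(deltas=[0,0,0,0.0096,-0.0029,0,0,0,0,0,0.0143,-0.0044,0,0,0,0,0,0.0191,-0.0058,0,0,0,0,0,0.0239,-0.0073,0,0,0,0,0,0.0287,-0.0088,0,0,0,0,0,0.0335,-0.0102,0,0,0,0,0,0.0382,-0.0117,0,0,0,0,0,0.043,-0.0131,0,0,0,0,0,0.0478,-0.0146,0,0,0,0,0,0.0507,-0.0155,0,0,0,0,0,0.0535,-0.0164,0,0,0,0,0,0.0535,-0.0164,0,0])

```text
clock: 3.8
position: [0.4843, 0.1694, 0.081]
ee_rot: [-2.526, -1.868, -0.001]
force: [-1.8, 0.5, 1.8]
width: 0.006
gripper_force: 1.2
```

Call:
arm_command(deltas=[0,0,0,0.0014,-0.0004,0,0,0,0,0,0.0029,-0.0009,0,0,0,0,0,0.0038,-0.0012,0,0,0,0,0,0.0038,-0.0012,0,0])

```text
clock: 4.2
position: [0.4877, 0.1682, 0.0809]
ee_rot: [-2.526, -1.868, 0.0]
force: [-4.5, 1.6, 4.8]
width: 0.004
gripper_force: 2.5
```

Call:
arm_command(deltas=[0,0,0,0.001,-0.0003,0,0,0,0,0,0.0019,-0.0006,0,0,0,0,0,0.0019,-0.0006,0,0])

```text
clock: 4.5
position: [0.4897, 0.1675, 0.0809]
ee_rot: [-2.526, -1.868, 0.0]
force: [-4.7, 2.1, 4.5]
width: 0.004
gripper_force: 2.5
```

Call:
arm_command(deltas=[0,0,0,0.001,-0.0003,0,0,0,0,0,0.0019,-0.0006,0,0,0,0,0,0.0019,-0.0006,0,0])

```text
clock: 4.8
position: [0.491, 0.1671, 0.0808]
ee_rot: [-2.525, -1.868, 0.001]
force: [-7.5, 1.8, 7.0]
width: 0.009
gripper_force: 3.9
```

Call:
arm_command(deltas=[0,0,0,0.001,-0.0003,0,0,0,0,0,0.0019,-0.0006,0,0,0,0,0,0.0019,-0.0006,0,0])

```text
clock: 5.1
position: [0.4911, 0.167, 0.0808]
ee_rot: [-2.523, -1.869, 0.005]
force: [-14.7, 2.9, 12.1]
width: 0.004
gripper_force: 7.7
```

Call:
arm_command(deltas=[0,0,0,-0.02,0.006,0,0,0,0,0,-0.02,0.006,0,0,0,0,0,-0.02,0.006,0.05,60,0,0,0,-0.02,0.006,0.09,80,0,0,0,-0.02,0.006,0.09,80,0,0,0,-0.02,0.006,0.09,80])

```text
clock: 5.7
position: [0.4751, 0.1717, 0.1716]
ee_rot: [2.526, 1.865, 0.004]
force: [-0.3, -0.6, -1.1]
width: 0.304
gripper_force: 0.0
```

```bash
python3 - <<'E'
from h import *
im=optics.get_image("top"); c=im[160:270,175:290]
w=optics.get_image("wrist")
a=cv2.resize(c,None,fx=3.5,fy=3.5,interpolation=cv2.INTER_CUBIC); b=cv2.resize(w,(390,292))
import numpy as np
o=np.zeros((385,800,3),np.uint8); o[:385,:a.shape[1]]=a[:385]; o[:292,405:795]=b
cv2.imwrite("pics/t3.png",o); s=sensors.observe();print(s["position"],s["force"],s["ft_torque"],s["width"],s["joints"])
E
```

```text
[0.47368821 0.17130232 0.16992052] [ 0.1447374   0.45609995 -0.57669261] [-0.01024528 -0.07190254 -0.00060355] 0.3893099360740934 [-0.02097003  0.38358938 -0.55769746  1.92384109  0.25504685  0.90498051
 -1.0037695 ]
```

View pics/t3.png

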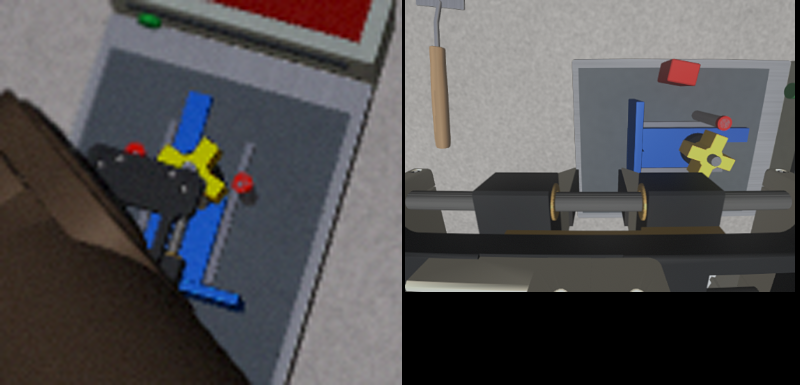

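Left (top view): the foot now reaches well past the nut, and the fence end is at (240,300). Right (wrist view): the stud top is at (713,160), the post cap at (723,123), and the wing tips at about (732,153), (718,135), (695,155) and (712,174). I'll use the wrist view to check the axis and the wing angle.

```bash
python3 - <<'E'
from h import *
cal=optics.calibration("wrist"); im=optics.get_image("wrist")
c=im[120:290,330:530]; cv2.imwrite("pics/w4.png",cv2.resize(c,None,fx=3.5,fy=3.5,interpolation=cv2.INTER_CUBIC))
import json; json.dump({k:np.array(v).tolist() for k,v in cal.items()},open("wc.json","w"))
f=lambda x,y,z: ray(cal,((x-405+.5)*560/390-.5,(y+.5)*420/292-.5),z)
print(f(713,160,.108),f(723,123,.112))
E
```

```text
[0.58489529 0.13892194 0.108     ] [0.59797953 0.17488513 0.112     ]
```

View pics/w4.png

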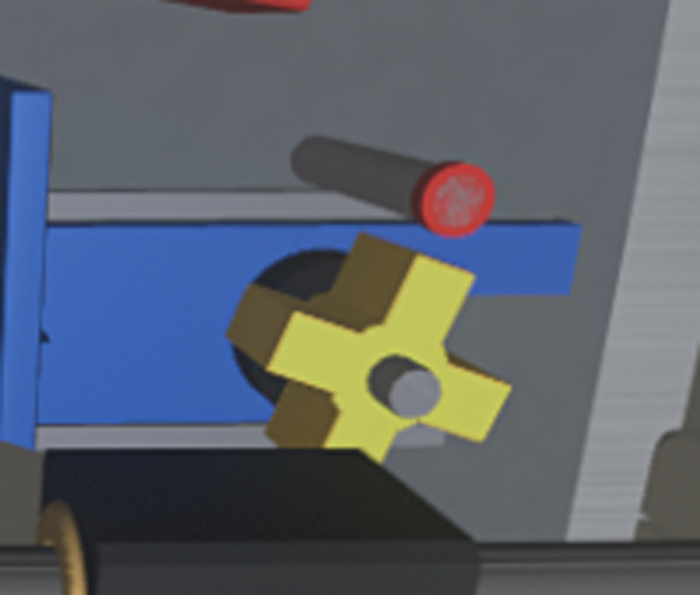

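Crop pixels: stud top (415,393), post cap (454,198). Tip midpoints on the top face are left (281,341), right (498,413) and upper (446,265).

```bash
python3 - <<'E'
from h import *
import json
cal={k:np.array(v) for k,v in json.load(open("wc.json")).items()}
f=lambda x,y,z: ray(cal,(330+(x+.5)/3.5-.5,120+(y+.5)/3.5-.5),z)
print(f(415,393,.108),f(454,198,.112))
l,r,u=f(281,341,.098),f(498,413,.098),f(446,265,.098)
d=r-l;print((l+r)/2,np.linalg.norm(d),np.degrees(np.arctan2(d[1],d[0])))
d=u-(l+r)/2;print(np.linalg.norm(d),np.degrees(np.arctan2(d[1],d[0])))
E
```

```text
[0.58865531 0.13653766 0.108     ] [0.59969123 0.17500619 0.112     ]
[0.58895768 0.13632212 0.098     ] 0.051358332408959484 -35.198738182794656
0.025401057128952756 54.862743983236314
```

Call:
arm_command(deltas=[0,0,-0.1,0.048,-0.015,0,80,0,0,-0.2,0.096,-0.029,0,80,0,0,-0.2,0.115,-0.035,0,80,0,0,-0.2,0.115,-0.035,0,80,0,0,-0.2,0.115,-0.035,0,80,0,0,-0.2,0.115,-0.035,0,80])

```text
clock: 6.45
position: [0.5873, 0.1378, 0.17]
ee_rot: [-2.785, -1.451, 0.003]
force: [0.5, -0.4, 0.4]
width: 0.866
gripper_force: 0.0
```

Call:
arm_command(deltas=[0,0,0,0.0005,0,-0.04,80,0,0,0,0.0005,0,-0.07,80,0,0,0,0.0005,0,-0.083,80,0,0,0,0.0005,0,-0.083,80])

```text
clock: 6.85
position: [0.5874, 0.1372, 0.0863]
ee_rot: [-2.786, -1.451, 0.006]
force: [0.1, -0.2, 0.6]
width: 0.871
gripper_force: 0.0
```

```bash
python3 - <<'E'
from h import *
s=sensors.observe();print(s["position"],s["ee_rot"],s["force"],s["ft_torque"],s["width"],s["joints"][6])
E
```

```text
[0.58741241 0.13718481 0.08626247] [-2.78567069 -1.45065066  0.00552222] [ 0.07889591 -0.2084177   0.5726737 ] [-0.06118111 -0.07147921 -0.02712935] 0.8709826638075349 -1.1990286358539826
```

Call:
arm_command(deltas=[0,0,0,0.0014,-0.0006,0,60,0,0,0,0.0014,-0.0006,0,45,0,0,0,0.0014,-0.0006,0,45,0,0,0,0.0014,-0.0006,0,45,0,0,0,0.0014,-0.0006,0,45,0,0,0,0.0014,-0.0006,0,45], force=45)

```text
clock: 7.45
position: [0.59, 0.1375, 0.0885]
ee_rot: [-2.786, -1.45, -0.0]
force: [-5.1, 2.5, 5.8]
width: 0.559
gripper_force: 45.0
```

```bash
cat > o.py <<'E'
from h import *
s=sensors.observe();r=s["ee_rot"];a=np.degrees(2*np.arctan2(r[1],r[0]))-90
print(s["clock"],"yang%.2f"%((a+90)%180-90),s["position"].round(4),"F",s["force"].round(2),"T",s["ft_torque"].round(4),"w%.4f"%s["width"],"g%.1f"%s["gripper_force"],"q7 %.3f"%s["joints"][6])
E
python3 o.py
```

```text
7.45 yang-35.02 [0.59   0.1375 0.0885] F [-5.11  2.49  5.85] T [ 0.4155  0.9798 -0.0299] w0.5585 g45.0 q7 -1.197
```

Call:
arm_command(deltas=[0,0,-0.06,-0.0008,0.0005,-0.0005,45,0,0,-0.12,-0.0008,0.0005,-0.001,45,0,0,-0.18,-0.0008,0.0005,-0.001,45])

```text
clock: 7.75
position: [0.5902, 0.1372, 0.0882]
ee_rot: [2.966, 1.036, 0.002]
force: [-2.9, -0.3, 8.7]
width: 0.561
gripper_force: 45.0
```

```bash
python3 o.py
```

```text
7.75 yang-51.48 [0.5902 0.1372 0.0882] F [-2.9  -0.27  8.72] T [-0.0883  0.613  -0.0261] w0.5611 g45.0 q7 -1.436
```

Call:
arm_command(deltas=[0,0,-0.07,0,0,0,45,0,0,-0.14,0,0,0,45,0,0,-0.2,0,0,-0.0005,45])

```text
clock: 8.05
position: [0.5905, 0.1369, 0.0877]
ee_rot: [3.091, 0.558, 0.003]
force: [-2.9, -3.0, 13.7]
width: 0.561
gripper_force: 45.0
```

```bash
python3 o.py
```

```text
8.05 yang-69.53 [0.5905 0.1369 0.0877] F [-2.92 -3.   13.7 ] T [-0.4045  0.7822 -0.0017] w0.5608 g45.0 q7 -1.696
```

Call:
arm_command(deltas=[0,0,0,-0.0006,-0.0006,0.001,66,0,0,0,-0.0006,-0.0006,0.003,66,0,0,0,-0.0006,-0.0006,0.003,66,0,0,0.09,-0.0006,-0.0006,0.003,66,0,0,0.18,-0.0006,-0.0006,0.003,66,0,0,0.27,-0.0006,-0.0006,0.003,66,0,0,0.36,-0.0006,-0.0006,0.003,66,0,0,0.45,-0.0006,-0.0006,0.003,66,0,0,0.54,-0.0006,-0.0006,0.003,66,0,0,0.63,-0.0006,-0.0006,0.003,66,0,0,0.72,-0.0006,-0.0006,0.003,66,0,0,0.81,-0.0006,-0.0006,0.003,66,0,0,0.9,-0.0006,-0.0006,0.003,66,0,0,1,-0.0006,-0.0006,0.003,66,0,0,1,-0.0006,-0.0006,0.003,66,0,0,1,-0.0006,-0.0006,0.003,66])

```text
clock: 9.65
position: [0.5892, 0.1363, 0.0891]
ee_rot: [-1.79, -2.581, -0.0]
force: [0.6, 0.0, -0.4]
width: 0.717
gripper_force: 0.0
```

```bash
python3 o.py; python3 - <<'E'
from h import *
im=optics.get_image("wrist"); cv2.imwrite("pics/w5.png",im)
E
```

```text
9.65 yang20.52 [0.5892 0.1363 0.0891] F [ 0.61  0.03 -0.39] T [-1.000e-04 -1.414e-01 -3.400e-03] w0.7174 g0.0 q7 -0.386
```

View pics/w5.png

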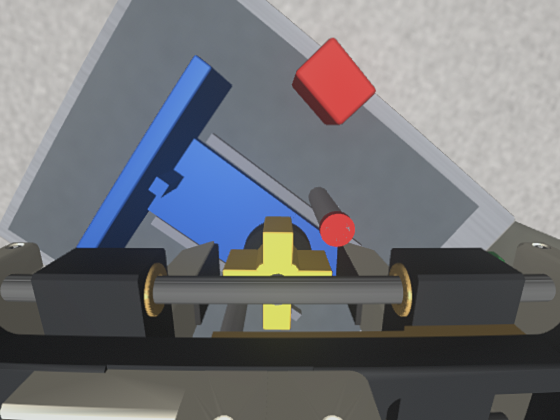

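The wrist picture shows the wings lined up with the open fingers (nut hub at about (278,272)). The post cap at (337,230) is clear. I grip and turn on.

Call:
arm_command(deltas=[0,0,0,0,0,0,45,0,0,0,0,0,0,45,0,0,0,0,0,0,45,0,0,0,0,0,0,45])

```text
clock: 10.1
position: [0.5889, 0.1365, 0.0893]
ee_rot: [-1.786, -2.585, 0.001]
force: [-1.3, -0.2, 1.1]
width: 0.561
gripper_force: 45.0
```

```bash
python3 o.py
```

```text
10.1 yang20.72 [0.5889 0.1365 0.0893] F [-1.31 -0.24  1.07] T [-0.0867  0.1747 -0.0199] w0.5607 g45.0 q7 -0.383
```

Call:
arm_command(deltas=[0,0,-0.06,0,0,-0.0001,45,0,0,-0.13,0,0,-0.0002,45,0,0,-0.2,0,0,-0.0003,45])

```text
clock: 10.4
position: [0.589, 0.1365, 0.089]
ee_rot: [-2.173, -2.269, 0.0]
force: [-0.9, -1.2, 0.8]
width: 0.562
gripper_force: 45.0
```

```bash
python3 o.py
```

```text
10.4 yang2.48 [0.589  0.1365 0.089 ] F [-0.92 -1.21  0.76] T [-0.0911  0.2093  0.0441] w0.5616 g45.0 q7 -0.651
```

Call:
arm_command(deltas=[0,0,-0.07,0,0,-0.0001,45,0,0,-0.14,0,0,-0.0002,45,0,0,-0.2,0,0,-0.0003,45])

```text
clock: 10.7
position: [0.5891, 0.1365, 0.0887]
ee_rot: [2.501, 1.901, -0.0]
force: [-1.0, 0.4, 0.2]
width: 0.56
gripper_force: 45.0
```

```bash
python3 o.py
```

```text
10.7 yang-15.52 [0.5891 0.1365 0.0887] F [-0.98  0.43  0.24] T [-0.1033  0.1781  0.0207] w0.5599 g45.0 q7 -0.914
```

Call:
arm_command(deltas=[0,0,-0.06,0,0,-0.0001,45,0,0,-0.13,0,0,-0.0002,45,0,0,-0.2,0,0,-0.0003,45])

```text
clock: 11.0
position: [0.5891, 0.1364, 0.0884]
ee_rot: [2.768, 1.486, -0.0]
force: [-1.0, -1.1, 0.4]
width: 0.561
gripper_force: 45.0
```

```bash
python3 o.py
```

```text
11.0 yang-33.52 [0.5891 0.1364 0.0884] F [-0.98 -1.1   0.43] T [-0.1362  0.169  -0.0009] w0.5609 g45.0 q7 -1.176
```

Call:
arm_command(deltas=[0,0,-0.07,0,0,-0.0001,45,0,0,-0.14,0,0,-0.0002,45,0,0,-0.2,0,0,-0.0003,45])

```text
clock: 11.3
position: [0.5891, 0.1364, 0.0881]
ee_rot: [2.966, 1.035, -0.0]
force: [-1.1, -1.0, -0.5]
width: 0.566
gripper_force: 45.0
```

```bash
python3 o.py
```

```text
11.3 yang-51.52 [0.5891 0.1364 0.0881] F [-1.09 -1.04 -0.54] T [-0.1914  0.1367  0.1007] w0.5655 g45.0 q7 -1.437
```

Call:
arm_command(deltas=[0,0,-0.07,0,0,-0.0001,45,0,0,-0.14,0,0,-0.0002,45,0,0,-0.2,0,0,-0.0003,45])

```text
clock: 11.6
position: [0.5892, 0.1363, 0.0878]
ee_rot: [3.091, 0.558, -0.0]
force: [-1.7, -1.9, 0.4]
width: 0.564
gripper_force: 45.0
```

```bash
python3 o.py
```

```text
11.6 yang-69.52 [0.5892 0.1363 0.0878] F [-1.71 -1.88  0.42] T [-0.2656  0.2362  0.0119] w0.5644 g45.0 q7 -1.696
```

Call:
arm_command(deltas=[0,0,0,-0.0002,-0.0002,0,66,0,0,0,-0.0002,-0.0002,0,66,0,0,0,-0.0002,-0.0002,0,66,0,0,0.09,-0.0002,-0.0002,0,66,0,0,0.18,-0.0002,-0.0002,0,66,0,0,0.27,-0.0002,-0.0002,0,66,0,0,0.36,-0.0002,-0.0002,0,66,0,0,0.45,-0.0002,-0.0002,0,66,0,0,0.54,-0.0002,-0.0002,0,66,0,0,0.63,-0.0002,-0.0002,0,66,0,0,0.72,-0.0002,-0.0002,0,66,0,0,0.81,-0.0002,-0.0002,0,66,0,0,0.9,-0.0002,-0.0002,0,66,0,0,1,-0.0002,-0.0002,0,66,0,0,1,-0.0002,-0.0002,0,66])

```text
clock: 13.1
position: [0.5891, 0.136, 0.0876]
ee_rot: [-1.781, -2.588, -0.0]
force: [0.4, -0.1, -0.1]
width: 0.72
gripper_force: 0.0
```

```bash
cat > o.py <<'E'
from h import *
s=sensors.observe();r=s["ee_rot"];a=np.degrees(2*np.arctan2(r[1],r[0]))-90
print(s["clock"],"yang%.2f"%((a+90)%180-90),s["position"].round(4),"F",s["force"].round(1),"Tz %.4f"%s["ft_torque"][2],"j7 %.4f"%s["joint_efforts"][6],"w%.4f"%s["width"],"q7 %.3f"%s["joints"][6])
E
python3 o.py
```

```text
13.1 yang20.94 [0.5891 0.136  0.0876] F [ 0.4 -0.1 -0.1] Tz 0.0009 j7 2.1476 w0.7196 q7 -0.382
```

Call:
arm_command(deltas=[0,0,0,0,0,0,45,0,0,0,0,0,0,45,0,0,0,0,0,0,45,0,0,0,0,0,0,45])

```text
clock: 13.5
position: [0.589, 0.1363, 0.0878]
ee_rot: [1.786, 2.584, -0.0]
force: [0.6, -0.3, -0.6]
width: 0.565
gripper_force: 45.0
```

```bash
python3 o.py
```

```text
13.5 yang20.68 [0.589  0.1363 0.0878] F [ 0.6 -0.3 -0.6] Tz -0.0254 j7 0.0150 w0.5652 q7 -0.386
```

Call:
arm_command(deltas=[0,0,-0.06,0,0,-0.0001,45])

```text
clock: 13.6
position: [0.589, 0.1363, 0.0877]
ee_rot: [1.906, 2.497, 0.0]
force: [-0.4, -0.3, 0.3]
width: 0.562
gripper_force: 45.0
```

```bash
python3 o.py
```

```text
13.6 yang15.28 [0.589  0.1363 0.0877] F [-0.4 -0.3  0.3] Tz 0.0638 j7 2.9058 w0.5621 q7 -0.466
```

Call:
arm_command(deltas=[0,0,-0.06,0,0,-0.0001,45])

```text
clock: 13.7
position: [0.589, 0.1363, 0.0877]
ee_rot: [2.025, 2.401, 0.0]
force: [-0.3, -0.1, 0.7]
width: 0.561
gripper_force: 45.0
```

```bash
python3 o.py
```

```text
13.7 yang9.70 [0.589  0.1363 0.0877] F [-0.3 -0.1  0.7] Tz 0.0799 j7 1.7089 w0.5606 q7 -0.548
```

Call:
arm_command(deltas=[0,0,-0.06,0,0,-0.0001,45])

```text
clock: 13.8
position: [0.589, 0.1363, 0.0876]
ee_rot: [2.137, 2.303, 0.0]
force: [-1.0, -1.0, 1.7]
width: 0.559
gripper_force: 45.0
```

```bash
python3 o.py
```

```text
13.8 yang4.29 [0.589  0.1363 0.0876] F [-1.  -1.   1.7] Tz 0.0825 j7 1.5662 w0.5586 q7 -0.627
```

Call:
arm_command(deltas=[0,0,-0.06,0,0,-0.0001,45])

```text
clock: 13.9
position: [0.589, 0.1363, 0.0875]
ee_rot: [2.243, 2.2, -0.0]
force: [-0.9, -0.2, 1.9]
width: 0.567
gripper_force: 45.0
```

```bash
python3 o.py
```

```text
13.9 yang-1.11 [0.589  0.1363 0.0875] F [-0.9 -0.2  1.9] Tz 0.1000 j7 1.5422 w0.5667 q7 -0.706
```

Call:
arm_command(deltas=[0,0,-0.05,0,0,-0.0001,45])

```text
clock: 14.0
position: [0.589, 0.1362, 0.0875]
ee_rot: [2.327, 2.11, 0.0]
force: [-0.8, -0.8, 1.4]
width: 0.564
gripper_force: 45.0
```

```bash
python3 o.py
```

```text
14.0 yang-5.60 [0.589  0.1362 0.0875] F [-0.8 -0.8  1.4] Tz 0.1357 j7 1.0323 w0.5640 q7 -0.772
```

Call:
arm_command(deltas=[0,0,-0.05,0,0,-0.0001,45])

```text
clock: 14.1
position: [0.589, 0.1362, 0.0874]
ee_rot: [2.407, 2.018, -0.0]
force: [-0.8, -0.6, 2.3]
width: 0.56
gripper_force: 45.0
```

```bash
python3 o.py
```

```text
14.1 yang-10.07 [0.589  0.1362 0.0874] F [-0.8 -0.6  2.3] Tz 0.1215 j7 1.2181 w0.5596 q7 -0.837
```

Call:
arm_command(deltas=[0,0,-0.05,0,0,-0.0001,45])

```text
clock: 14.2
position: [0.589, 0.1362, 0.0874]
ee_rot: [2.485, 1.922, 0.0]
force: [-1.5, -1.4, 2.8]
width: 0.558
gripper_force: 45.0
```

```bash
python3 o.py
```

```text
14.2 yang-14.56 [0.589  0.1362 0.0874] F [-1.5 -1.4  2.8] Tz 0.1453 j7 1.2251 w0.5580 q7 -0.903
```

Call:
arm_command(deltas=[0,0,-0.05,0,0,-0.0001,45])

```text
clock: 14.3
position: [0.589, 0.1363, 0.0873]
ee_rot: [2.558, 1.823, 0.0]
force: [-1.5, -1.0, 2.4]
width: 0.564
gripper_force: 45.0
```

```bash
python3 o.py
```

```text
14.3 yang-19.06 [0.589  0.1363 0.0873] F [-1.5 -1.   2.4] Tz 0.1477 j7 1.2107 w0.5639 q7 -0.968
```

Call:
arm_command(deltas=[0,0,-0.05,0,0,-0.0001,45])

```text
clock: 14.4
position: [0.589, 0.1363, 0.0873]
ee_rot: [2.628, 1.721, 0.0]
force: [-1.4, -1.3, 3.5]
width: 0.563
gripper_force: 45.0
```

```bash
python3 o.py
```

```text
14.4 yang-23.56 [0.589  0.1363 0.0873] F [-1.4 -1.3  3.5] Tz 0.1530 j7 1.1978 w0.5634 q7 -1.034
```

Call:
arm_command(deltas=[0,0,-0.05,0,0,-0.0001,45])

```text
clock: 14.5
position: [0.589, 0.1363, 0.0872]
ee_rot: [2.693, 1.616, 0.0]
force: [-1.8, -1.6, 4.4]
width: 0.565
gripper_force: 45.0
```

```bash
python3 o.py
```

```text
14.5 yang-28.06 [0.589  0.1363 0.0872] F [-1.8 -1.6  4.4] Tz 0.1898 j7 1.1834 w0.5655 q7 -1.099
```

Call:
arm_command(deltas=[0,0,-0.05,0,0,-0.0001,45])

```text
clock: 14.6
position: [0.589, 0.1363, 0.0872]
ee_rot: [2.755, 1.509, 0.0]
force: [-1.5, -1.2, 6.1]
width: 0.557
gripper_force: 45.0
```

```bash
python3 o.py
```

```text
14.6 yang-32.56 [0.589  0.1363 0.0872] F [-1.5 -1.2  6.1] Tz 0.1831 j7 1.1690 w0.5573 q7 -1.164
```

Call:
arm_command(deltas=[0,0,-0.05,0,0,-0.0001,45])

```text
clock: 14.7
position: [0.589, 0.1363, 0.0871]
ee_rot: [2.812, 1.4, 0.0]
force: [-1.8, -1.5, 5.1]
width: 0.561
gripper_force: 45.0
```

```bash
python3 o.py; python3 - <<'E'
import numpy as np
a=[15.28,9.7,4.29,-1.11,-5.6,-10.07,-14.56,-19.06,-23.56];t=[.0638,.0799,.0825,.1,.1357,.1215,.1453,.1477,.153]
p=np.polyfit(np.radians(a),t,1);print(p,[np.degrees((b-p[1])/p[0]) for b in(.02,.03,.04)])
E
```

```text
14.7 yang-37.05 [0.589  0.1363 0.0871] F [-1.8 -1.5  5.1] Tz 0.2382 j7 1.1551 w0.5607 q7 -1.230
[-0.14090575  0.10216614] [np.float64(33.410794331111724), np.float64(29.344545814747175), np.float64(25.27829729838261)]
```

The torque fit puts first bite at about +30° on this stroke. The nut is now about 1.17 rad past it, roughly 18 N. I release, lift and check.

Call:
arm_command(deltas=[0,0,0,0,0,0,75,0,0,0,0,0,0,75,0,0,0,0,0,0,75,0,0,0,0,0,0,75,0,0,0,0,0,0.03,75,0,0,0,0,0,0.08,75,0,0,0,0,0,0.13,75,0,0,0,-0.05,-0.02,0.15,75,0,0,0,-0.1,-0.05,0.15,75,0,0,0,-0.15,-0.08,0.15,75,0,0,0,-0.19,-0.11,0.15,75,0,0,0,-0.2,-0.15,0.15,75,0,0,0,-0.2,-0.15,0.15,75,0,0,0,-0.2,-0.15,0.15,75])

```text
clock: 16.1
position: [0.3883, -0.0155, 0.2368]
ee_rot: [2.811, 1.4, -0.0]
force: [0.3, 0.7, 0.3]
width: 0.82
gripper_force: 0.0
```

```bash
python3 - <<'E'
from h import *
im=optics.get_image("top"); c=im[160:270,175:290]
cv2.imwrite("pics/t6.png",cv2.resize(c,None,fx=5,fy=5,interpolation=cv2.INTER_CUBIC))
s=sensors.observe();print(s["position"],s["force"],s["dq"].round(3))
E
```

```text
[ 0.38933532 -0.0139984   0.23687347] [ 0.29867617 -0.19755883  0.29544686] [-0.029  0.023 -0.025 -0.026 -0.001 -0.002 -0.014]
```

View pics/t6.png

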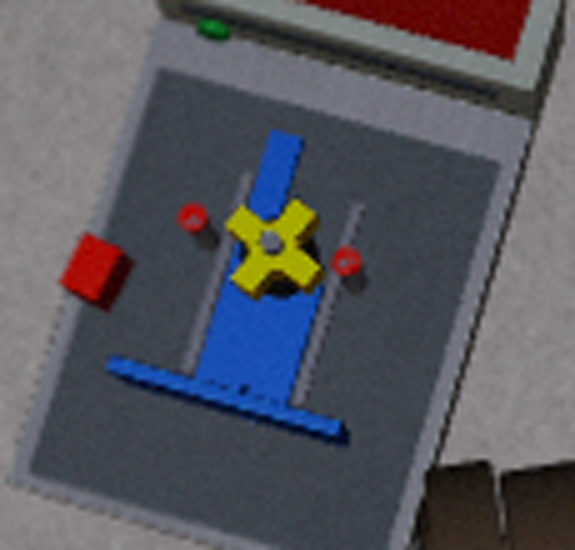

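The guide is in and the gauge hasn't moved. The fence top now runs from (110,362) to (343,434). One numeric check, then I hand in.

```bash
python3 - <<'E'
from h import *
cal=optics.calibration("top")
f=lambda x,y: ray(cal,(175+(x+.5)/5-.5,160+(y+.5)/5-.5),.105)
m=(f(110,362)+f(343,434))/2-np.array([.589,.1365,.105]); x=m[0]*.956-m[1]*.292
print("fence mid x",x)
if abs(x+.080)<.004: print(arm.sign_off())
E
```

```text
fence mid x -0.08042558117719473
the job is handed in; nothing more can be done
None
```

The job is handed in: the guide is home against the stud (within about 0.5 mm by camera) and the nut is about 1.2 rad past first bite, an estimated 18 N judged from the torque readings; the gauge block was not disturbed, and the jar and tin were never approached.

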